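Set the casting flasks over the waxes

TASK

Get the casting board ready for investing: take the steel flasks from the wire rack and lower each over the wax on the rubber base of its own size, so that it stands upright and flat on the base's flange around the dome. One base already has its flask: leave that one on its base, and leave the spare flask of the same size where it stands on the rack. Lower the flasks gently over the waxes, do not drop them.

Things in the scene. Friction and masses are not known exactly. Their poses are not given: they have to be found in the camera images.
- flask_36_mid (a point): Casting flask on the wire rack: plain steel tube, open at both ends, 36 mm outside diameter, 46 mm tall, wall 2.5 mm, standing upright. The point is its centre, half-way up; z runs up the tube, y along the rack's row, x across the row. Its base is seat_36.
- flask_54_mid (a point): Casting flask on the wire rack: plain steel tube, open at both ends, 54 mm outside diameter, 62 mm tall, wall 2.5 mm, standing upright. The point is its centre, half-way up; z runs up the tube, y along the rack's row, x across the row. Its base is seat_54.
- flask_63_mid (a point): Casting flask on the wire rack: plain steel tube, open at both ends, 63 mm outside diameter, 70 mm tall, wall 2.5 mm, standing upright. The point is its centre, half-way up; z runs up the tube, y along the rack's row, x across the row. Its base is seat_63.
- flask_45_spare_mid (a point): The spare: a like flask in the row on the rack, 45 mm outside diameter, 54 mm tall, of the same size as the one already on its base. The point is its centre. The rack's top is a level wire grid 104 x 370 mm, 22 mm over the bench; the four flasks stand on it in a row, in any order, 88 mm apart, with 24 mm or more free between two flasks.
- flask_45_fitted_mid (a point): A like flask, 45 mm outside diameter, 54 mm tall, that already stands on its base on the white casting board. The point is its centre. The board is 12 mm thick; the four bases stand on it in a row, in any order, 88 mm apart. Either the rack or the board is the nearer one to the robot.
- seat_36 (a point): Fixed dark grey rubber base for the 36 mm flask: flange 48 mm across, 18 mm over the bench; on it a tapering dome 12 mm high (25 mm across at its foot, 15 mm at its top) that goes inside the tube, and a green wax ring 13 mm across, its top 36 mm over the flange. The point is the centre of the flange's top face; z up, y along the row of bases.
- seat_45 (a point): Fixed dark grey rubber base for the 45 mm flask: flange 57 mm across, 18 mm over the bench; on it a tapering dome 12 mm high (34 mm across at its foot, 24 mm at its top) that goes inside the tube, and a green wax ring 17 mm across, its top 44 mm over the flange. The point is the centre of the flange's top face; z up, y along the row of bases. Already covered by its flask.
- seat_54 (a point): Fixed dark grey rubber base for the 54 mm flask: flange 66 mm across, 18 mm over the bench; on it a tapering dome 12 mm high (43 mm across at its foot, 33 mm at its top) that goes inside the tube, and a green wax ring 21 mm across, its top 52 mm over the flange. The point is the centre of the flange's top face; z up, y along the row of bases.
- seat_63 (a point): Fixed dark grey rubber base for the 63 mm flask: flange 75 mm across, 18 mm over the bench; on it a tapering dome 12 mm high (52 mm across at its foot, 42 mm at its top) that goes inside the tube, and a green wax ring 25 mm across, its top 60 mm over the flange. The point is the centre of the flange's top face; z up, y along the row of bases.
There are look-alikes about, which are no part of the job. What is shaped like the part that bears flask_36_mid but orange or red is not meant.

How it is judged (in metres and radians):
At the end, for the whole second after the job is handed in: The 36, 54 and 63 mm flasks and the 45 mm one already fitted stand on the bases of their sizes: centred within 8 mm, down on the flange within 4 mm, upright within 0.06 rad, at rest. The spare 45 mm flask stands upright, at rest, within 20 mm of where it was (horizontal distance between flask_36_mid and seat_36 below 0.008 m and z of flask_36_mid in the frame of seat_36 between 0.019 and 0.027 m and angle between the z axis of flask_36_mid and the z axis of seat_36, either way round below 0.06 rad and linear speed of each of flask_36, flask_54, flask_63, flask_45_fitted, flask_45_spare below 0.02 m/s and horizontal distance between flask_54_mid and seat_54 below 0.008 m and z of flask_54_mid in the frame of seat_54 between 0.027 and 0.035 m and angle between the z axis of flask_54_mid and the z axis of seat_54, either way round below 0.06 rad and horizontal distance between flask_63_mid and seat_63 below 0.008 m and z of flask_63_mid in the frame of seat_63 between 0.031 and 0.039 m and angle between the z axis of flask_63_mid and the z axis of seat_63, either way round below 0.06 rad and horizontal distance between flask_45_fitted_mid and seat_45 below 0.008 m and z of flask_45_fitted_mid in the frame of seat_45 between 0.023 and 0.031 m and angle between the z axis of flask_45_fitted_mid and the z axis of seat_45, either way round below 0.06 rad and distance of flask_45_spare_mid from where it was at the start of the episode below 0.02 m and angle between flask_45_spare_mid's own z axis and vertical below 0.06 rad); the robot touches nothing.
It fails at once if the 36 mm flask is dropped onto its base (falls more than about 15 mm) instead of being lowered (horizontal distance between flask_36_mid and seat_36 below 0.02 m and z of flask_36_mid in the frame of seat_36 below 0.043 m and linear speed of flask_36 above 0.55 m/s).
It fails at once if the 54 mm flask is dropped onto its base (falls more than about 15 mm) instead of being lowered (horizontal distance between flask_54_mid and seat_54 below 0.02 m and z of flask_54_mid in the frame of seat_54 below 0.051 m and linear speed of flask_54 above 0.55 m/s).
It fails at once if the 63 mm flask is dropped onto its base (falls more than about 15 mm) instead of being lowered (horizontal distance between flask_63_mid and seat_63 below 0.02 m and z of flask_63_mid in the frame of seat_63 below 0.055 m and linear speed of flask_63 above 0.55 m/s).
It also fails if it takes over 80 s, if anything falls off the work surface, if the arm or the gripper's body presses on something with over 40 N, if the wrist force passes 120 N, or if a joint passes its speed limit or range.

ROBOT

A 6-joint arm with a two-finger parallel gripper is mounted at the origin on the work surface. World frame = base frame: x ahead of the robot, y to its left, z up, the work surface at z = 0. Lengths are in m, angles in degrees, forces in N, time in s.
With the tool pointing down it reaches from about 0.25 to 0.725 m from the base axis. Payload 9.7 kg.
Tool frame: the origin (TCP) lies on the centre line of the jaws, within the pads' length; the fingertips stand bot.nose_length ahead of it and the grasp point (between the pads) lies 11 mm behind it (bot.nose_length is the distance from the TCP to the fingertips, in m); z points along the fingers, y is the line along which they close (so a half turn about z gives the same grasp; the last joint's range is limited). The gripper opens to 85 mm and grips with 20 to 120 N. Pads are 22 mm wide; open, the fingers measure 114 mm over their backs; the gripper's body (76 mm by 85 mm) begins 54 mm behind the grasp point. The pads swing forward as they close: fully open they stand 13 mm farther back than shut.
Start: joints at [65.546, 4.979, 10.078, 95.1, 0, 90], TCP at [0.228, 0.501, 0.239] pointing down, gripper open.
Joint ranges: [-179.16, 179.16], [-48.56, 103.87], [-65.8, 70.77], [-126.05, 130.52], [-82.76, 87.17], [-180, 180]. Speed limits (degrees/s): [127.2, 127.2, 147.25, 180, 180, 180].

INTERFACE

Orientations are given as [roll, pitch, yaw] about the fixed x, y, z axes, in that order (R = Rz(yaw) Ry(pitch) Rx(roll)).
In Python, from workcell import bot gives the robot as it stands. The module is installed in compiled form; this text tells all that it offers.
- The arm moves only by the shell command python3 -m inch 'ROWS' [OPENING] [FORCE]. ROWS is JSON, a list of rows, each a list of 4 numbers: the shift along the world's x, y, z in cm, then the turn about the world's z in degrees. A call has exactly 8 rows; each row is the pose to reach, as a shift and turn from the pose commanded when the call began; what a row does not reach only later rows make up. A row lasts 1/8 s, in which the tool goes at most 62.5 mm and 10.7 degrees, less where a joint would pass 70% of its speed; a pose out of reach is approached as far as the arm can. A call with a gripper value outside its range is refused whole. OPENING is the finger opening in cm, from 0 to 8.54, set as the call begins (- or left out, the last holds). The fingers move at their own pace and stop on an object; FORCE is the grip in N (left out, the last holds). Time passes only in rows, so rows that repeat a pose let the fingers close, or fill a call up. It gives the time, the measured TCP pose, the force, the opening and the grip force at its end, in the units of the state.
- bot.get_obs(): the state, without advancing time (a new reading comes with each control period).
- bot.camera(name): name is "scene" or "top" or "wrist"; returns a dict with "img" (420x560x3 uint8, red, green, blue), "fovy" (degrees; the focal length in pixels is half the picture's height over the tangent of half this angle, whatever the lens; pixels are square), "cx", "cy" (the principal point, pixels), "R" (3x3) and "t" (3): a world point X has camera coordinates R X + t; the wrist camera has in their place "mount" (4x4, takes a point from camera to tool coordinates, whose origin is the TCP and whose axes are the flange's). Camera axes: x right, y down, z forward; pixel columns grow to the right and rows downward; lengths in m; the calibration is good to about 2 mm. A picture is of the moment at which its call begins: read the wrist's pose just before it. There is no depth.
- bot.job_done(): hands the job in; it is judged then, once.
Trained networks look in a picture, given as the dict that the camera call returned (one of the last four; its "shot" number tells which), for a name from the list of things; names that differ only in an ending like _2 or _b are one class to them, and where a whole thing is asked for, a point or a joint stands for the part that bears it (a point fixed in the world has none). Each returns a list of dicts, best first, with "score" (0 to 1); they miss things now and then, are a little off and sometimes report something else, mostly with a low value. They report only what shows in the picture. A call takes as long as a camera call. They do not tell look-alikes from the thing itself.
- bot.find_in(thing, picture): "point" ([column, row] in pixels, amid what is visible of it).
- bot.landmark_of(thing, picture): "point" ([column, row] in pixels: a listed point, or the origin of a listed thing).
The state is a dict: "time": time; "q": joint angles; "qd": joint speeds; "joint_efforts": joint torques, N m; "ee_pos": TCP position; "tcp_rot": TCP orientation; "wrist_force": force on the tool from outside, world axes, zero at the start; "torque": the same for the moment, N m; "opening": finger opening in m; "grasp_force": force on a finger pad.
Only numpy, scipy, OpenCV 4.12 (cv2) and the standard library are available. Lean on these libraries where they do the work, as an engineer would, in place of code of your own. Each camera call takes 0.05 s, during which the arm holds its last target. There are 200 camera calls.

## Working session

There is one attempt and no reset: what is moved stays moved. The work goes in short steps, Python scripts to look and compute and a shell command to move; the robot and the scene stay as the last step left them, time stands still between calls to the robot, and variables do not carry over. Pictures are saved under pics/ and viewed, at most 14 in all, crops included, and the job is handed in when it is done.

```bash
mkdir -p pics; cat > h.py <<'E'
import numpy as np, cv2
from workcell import bot
def save(p,n): cv2.imwrite('pics/'+n+'.png', cv2.cvtColor(p['img'],cv2.COLOR_RGB2BGR))
def f(p): return p['img'].shape[0]/2/np.tan(np.radians(p['fovy'])/2)
def ray(p,uv):
    d=np.array([(uv[0]-p['cx'])/f(p),(uv[1]-p['cy'])/f(p),1]); R=np.array(p['R']);t=np.array(p['t'])
    return -R.T@t, R.T@d
def atz(p,uv,z):
    c,d=ray(p,uv); return c+d*(z-c[2])/d[2]
def proj(p,X):
    c=np.array(p['R'])@X+np.array(p['t']); return f(p)*c[:2]/c[2]+[p['cx'],p['cy']]
names=['flask_36_mid','flask_54_mid','flask_63_mid','flask_45_spare_mid','flask_45_fitted_mid','seat_36','seat_45','seat_54','seat_63']
H=dict(zip(names,[.045,.053,.057,.049,.045,.018,.018,.018,.018]))
E
python3 - <<'E'
from h import *
print(bot.get_obs(),bot.nose_length)
for c in ['top','scene']:
    p=bot.camera(c); save(p,c)
    for n in names:
        print(c,n,[(round(r['score'],2),np.round(r['point']).tolist(),atz(p,r['point'],H[n]).round(3).tolist()[:2]) for r in bot.landmark_of(n,p)[:4]])
    print(-np.array(p['R']).T@p['t'],p['fovy'])
E
```

```text
{'time': 0.0, 'q': array([6.55462884e+01, 5.01008519e+00, 1.00359079e+01, 9.51001179e+01,
       4.06570860e-04, 9.00014864e+01]), 'qd': array([-0.10388095,  0.12339637,  0.09867825, -0.00233531,  0.01238935,
        0.0420496 ]), 'joint_efforts': array([-2.69281561e-03, -5.20389998e+01,  4.64799607e+01,  1.64731534e-02,
       -1.94164550e-04,  9.78522053e-06]), 'ee_pos': array([0.22758582, 0.5004673 , 0.23860583]), 'tcp_rot': array([-1.79925705e+02, -4.04643144e-04,  1.55544801e+02]), 'wrist_force': array([-0.24361946, -0.68773331, -0.8240421 ]), 'torque': array([ 0.02501598, -0.028998  ,  0.01347482]), 'grasp_force': 0.0, 'opening': 0.08538213736629499} 0.008
top flask_36_mid [(0.72, [222.0, 236.0], [0.471, 0.176]), (0.61, [257.0, 298.0], [0.353, 0.111]), (0.49, [173.0, 252.0], [0.441, 0.27])]
top flask_54_mid [(0.9, [364.0, 229.0], [0.483, -0.093])]
top flask_63_mid [(0.68, [315.0, 228.0], [0.486, -0.001])]
top flask_45_spare_mid [(0.68, [269.0, 236.0], [0.47, 0.087])]
top flask_45_fitted_mid [(0.8, [350.0, 139.0], [0.657, -0.069])]
top seat_36 [(0.97, [261.0, 150.0], [0.641, 0.1
[... 1233 characters left out ...]
5, [303.0, 274.0], [0.638, 0.102]), (0.61, [204.0, 290.0], [0.652, -0.08]), (0.55, [250.0, 286.0], [0.653, 0.003])]
scene seat_45 [(0.66, [160.0, 302.0], [0.667, -0.158]), (0.65, [303.0, 274.0], [0.638, 0.102]), (0.61, [204.0, 290.0], [0.652, -0.08]), (0.55, [250.0, 286.0], [0.653, 0.003])]
scene seat_54 [(0.66, [160.0, 302.0], [0.667, -0.158]), (0.65, [303.0, 274.0], [0.638, 0.102]), (0.61, [204.0, 290.0], [0.652, -0.08]), (0.55, [250.0, 286.0], [0.653, 0.003])]
scene seat_63 [(0.66, [160.0, 302.0], [0.667, -0.158]), (0.65, [303.0, 274.0], [0.638, 0.102]), (0.61, [204.0, 290.0], [0.652, -0.08]), (0.55, [250.0, 286.0], [0.653, 0.003])]
[ 1.15303895 -0.01032353  0.70961947] 48.621354713909774
```

```bash
python3 - <<'E'
import cv2
a=cv2.imread('pics/top.png'); cv2.imwrite('pics/top2.png',cv2.resize(a[90:330,140:440],None,fx=2.5,fy=2.5,interpolation=cv2.INTER_CUBIC))
a=cv2.imread('pics/scene.png'); cv2.imwrite('pics/scene2.png',cv2.resize(a[130:340,110:420],None,fx=2.5,fy=2.5,interpolation=cv2.INTER_CUBIC))
E
```

```text
(no output)
```

View pics/top2.png

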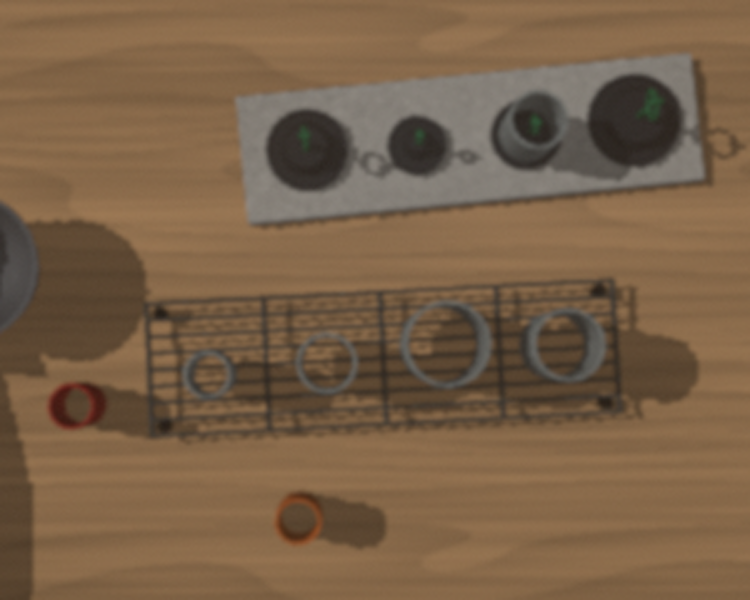

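View pics/scene2.png

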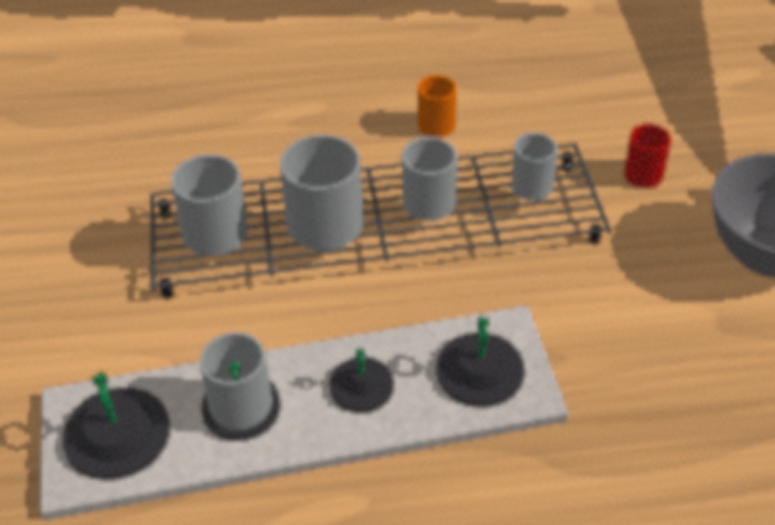

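The grey 36 mm flask is at top-view pixel (222,236), and its look-alikes are red (171,252) and orange (259,297). The other rack flasks run 45 spare (269,236), 63 (315,228), 54 (364,229). The bases run 54 (261,150), 36 (307,148), 45 fitted (350,140) and 63 (394,138). Next I'll move over the scene for wrist views.

```bash
python3 -m inch '[[3,-5,1,-9],[6,-11,3,-18],[9,-17,5,-27],[12,-23,7,-36],[15,-29,9,-45],[18,-35,11,-54],[21,-41,11,-62.5],[24,-43,11,-62.5]]'
python3 - <<'E'
from h import *
o=bot.get_obs();p=bot.camera('wrist'); save(p,'w1'); print(o['ee_pos'],o['tcp_rot'],p['mount'],p['fovy'],p['cx'],p['cy'])
E
```

```text
time: 2.0
ee_pos: [0.4603, 0.0777, 0.35]
tcp_rot: [179.9, -0.0, 92.9]
wrist_force: [0.6, 0.8, -0.5]
opening: 0.0852
grasp_force: 0.0
[0.46030329 0.07766392 0.34995586] [ 1.79862774e+02 -2.28515387e-02  9.29092784e+01] [[ 1.07701203e-03 -9.50672805e-01 -3.10193580e-01  7.99155160e-02]
 [ 9.99999310e-01  8.78662540e-04  7.79160899e-04  6.93137938e-04]
 [-4.68171598e-04 -3.10194205e-01  9.50673096e-01 -1.34446031e-01]
 [ 0.00000000e+00  0.00000000e+00  0.00000000e+00  1.00000000e+00]] 66.98869629443477 281.27009065506155 209.39740864002047
```

View pics/w1.png

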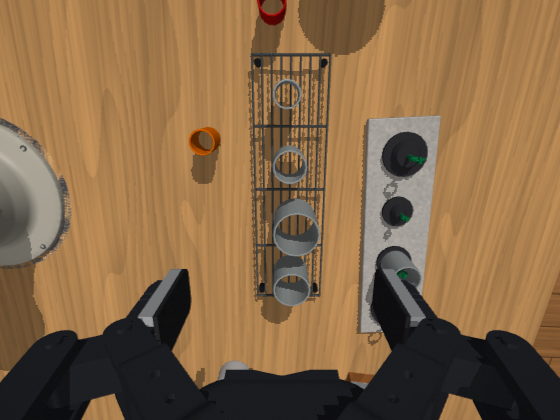

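```bash
cat >> h.py <<'E'
from scipy.spatial.transform import Rotation as Ro
def wristcam():
    o=bot.get_obs(); p=bot.camera('wrist'); T=np.eye(4); T[:3,:3]=Ro.from_euler('xyz',o['tcp_rot'],degrees=True).as_matrix(); T[:3,3]=o['ee_pos']
    M=np.linalg.inv(T@np.array(p['mount'])); p['R']=M[:3,:3]; p['t']=M[:3,3]; return p
def edges(p):
    g=cv2.GaussianBlur(cv2.cvtColor(p['img'],cv2.COLOR_RGB2GRAY).astype(np.float32),(0,0),1.0)
    return cv2.Sobel(g,cv2.CV_32F,1,0),cv2.Sobel(g,cv2.CV_32F,0,1)
A=np.linspace(0,2*np.pi,72,endpoint=False); C=np.c_[np.cos(A),np.sin(A),0*A]
def circ_score(p,e,c,r,sgn):
    P=(np.array(p['R'])@(np.array(c)+r*C).T).T+np.array(p['t']); uv=f(p)*P[:,:2]/P[:,2:]+[p['cx'],p['cy']]
    t=np.roll(uv,-1,0)-np.roll(uv,1,0); n=np.c_[t[:,1],-t[:,0]]; n/=np.linalg.norm(n,axis=1)[:,None]
    n*=np.sign(((uv-uv.mean(0))*n).sum(1))[:,None]
    m=uv.astype(np.float32); gx=cv2.remap(e[0],m[:,:1],m[:,1:],1)[:,0]; gy=cv2.remap(e[1],m[:,:1],m[:,1:],1)[:,0]
    g=gx*n[:,0]+gy*n[:,1]
    return np.clip(np.abs(g) if sgn==0 else sgn*g,0,60).mean()
def fit(p,c0,circles,span=.015,e=None):
    e=e or edges(p); best=None
    for st,sp in ((.0015,span),(.0004,.002)):
        b0=best[1] if best else np.array(c0[:2]); best=None
        for dx in np.arange(-sp,sp+1e-9,st):
            for dy in np.arange(-sp,sp+1e-9,st):
                s=sum(circ_score(p,e,[b0[0]+dx,b0[1]+dy,z],r,g) for z,r,g in circles)
                if best is None or s>best[0]: best=(s,b0+[dx,dy])
    return best
def fl(D,h,z0): return [(z0+h,D/2,0),(z0+h,D/2-.0025,0)]
def seat(D): return [(.018,D/2,1)]
items={'f36':((.472,.172),fl(.036,.046,.022)),'f45':((.472,.085),fl(.045,.054,.022)),'f63':((.485,-.003),fl(.063,.070,.022)),'f54':((.485,-.092),fl(.054,.062,.022)),
's54':((.641,.103),seat(.066)),'s36':((.648,.012),seat(.048)),'fit45':((.658,-.075),fl(.045,.054,.018)),'s63':((.667,-.159),seat(.075))}
E
python3 - <<'E'
from h import *
for nm,p in (('top',bot.camera('top')),('scene',bot.camera('scene')),('wrist',wristcam())):
    e=edges(p); im=p['img'].copy()
    for k,(c,ci) in items.items():
        s,b=fit(p,c,ci,e=e); print(nm,k,round(float(s),1),b.round(4))
        for z,r,g in ci:
            for a in C: 
                u=proj(p,np.r_[b,z]+r*a); cv2.circle(im,tuple(int(x) for x in u),0,(255,0,255),-1)
    p['img']=im; save(p,'o_'+nm)
a=cv2.imread('pics/o_top.png')[90:330,140:440]; b=cv2.imread('pics/o_wrist.png')[60:340,240:450]
a=cv2.resize(a,(430,344)); b=cv2.resize(b,(370,493)); im=np.zeros((493,800,3),np.uint8); im[:344,:430]=a; im[:,430:]=b; cv2.imwrite('pics/o.png',im)
E
```

```text
top f36 2.3 [0.489  0.1655]
top f45 1.9 [0.4886 0.1008]
top f63 1.7 [0.4921 0.0086]
top f54 1.5 [ 0.4707 -0.1066]
top s54 0.6 [0.6545 0.1079]
top s36 0.8 [ 0.6611 -0.005 ]
top fit45 2.0 [ 0.661  -0.0874]
top s63 0.4 [ 0.6535 -0.1481]
scene f36 94.6 [0.4615 0.1713]
scene f45 92.2 [0.4682 0.0805]
scene f63 99.7 [ 0.4862 -0.0068]
scene f54 99.9 [ 0.4847 -0.0958]
scene s54 60.0 [0.6413 0.094 ]
scene s36 60.0 [0.6442 0.0072]
scene fit45 103.9 [ 0.6527 -0.0768]
scene s63 60.0 [ 0.6677 -0.1676]
wrist f36 95.4 [0.4637 0.1728]
wrist f45 96.0 [0.4697 0.082 ]
wrist f63 102.6 [ 0.4835 -0.006 ]
wrist f54 104.2 [ 0.4847 -0.0954]
wrist s54 60.0 [0.6387 0.0985]
wrist s36 60.0 [0.6416 0.0113]
wrist fit45 92.5 [ 0.6535 -0.0788]
wrist s63 28.2 [ 0.661  -0.1673]
```

View pics/o.png

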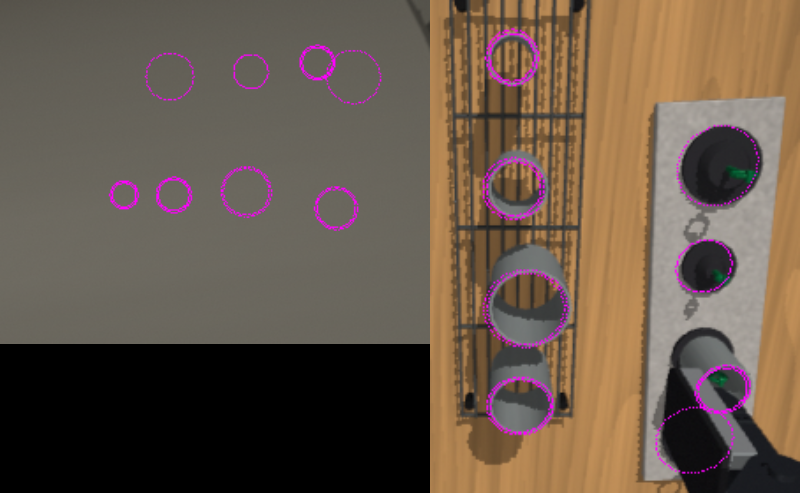

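```bash
sed -i 's/,0,60).mean/,0,250 if sgn else 60).mean/' h.py
python3 - <<'E'
from h import *
t=bot.camera('top'); t['img']=cv2.imread('pics/top.png')[:,:,::-1].copy()
for nm,p in (('top',t),('scene',bot.camera('scene')),('wrist',wristcam())):
    e=edges(p)
    for k,(c,ci) in items.items():
        if nm=='top' or k[0]=='s': s,b=fit(p,c,ci,e=e); print(nm,k,round(float(s),1),b.round(4))
E
```

```text
top f36 63.9 [0.463  0.1713]
top f45 53.2 [0.4701 0.0805]
top f63 73.4 [0.4869 0.0023]
top f54 80.5 [ 0.485  -0.0961]
top s54 147.4 [0.6421 0.0996]
top s36 142.7 [0.6454 0.0116]
top fit45 99.3 [ 0.6572 -0.0747]
top s63 139.8 [ 0.6651 -0.1624]
scene s54 222.3 [0.6448 0.097 ]
scene s36 218.2 [0.648 0.009]
scene s63 204.3 [ 0.6681 -0.1646]
wrist s54 224.7 [0.6414 0.0996]
wrist s36 224.0 [0.6446 0.0116]
wrist s63 74.2 [ 0.6636 -0.1642]
```

```bash
python3 -m inch '[[0.3,5,-3,0],[0.3,9.4,-7,0],[0.3,9.4,-13,0],[0.3,9.4,-18,0],[0.3,9.4,-23,0],[0.3,9.4,-27,0],[0.3,9.4,-29.5,0],[0.3,9.4,-30.5,0]]' 8.5 40; python3 -m inch '[[0,0,0,0],[0,0,0,0],[0,0,0,0],[0,0,0,0],[0,0,0,0],[0,0,0,0],[0,0,0,0],[0,0,0,0]]' 2 40
python3 - <<'E'
from h import *
p=wristcam(); save(p,'g36')
E
```

```text
time: 3.35
ee_pos: [0.4615, 0.1746, 0.0425]
tcp_rot: [-179.9, 0.0, 93.2]
wrist_force: [0.2, -0.3, -0.2]
opening: 0.0846
grasp_force: 0.0
time: 4.35
ee_pos: [0.4636, 0.1741, 0.0449]
tcp_rot: [179.9, -0.1, 93.0]
wrist_force: [-2.2, 0.5, 6.7]
opening: 0.0337
grasp_force: 39.6
```

View pics/g36.png

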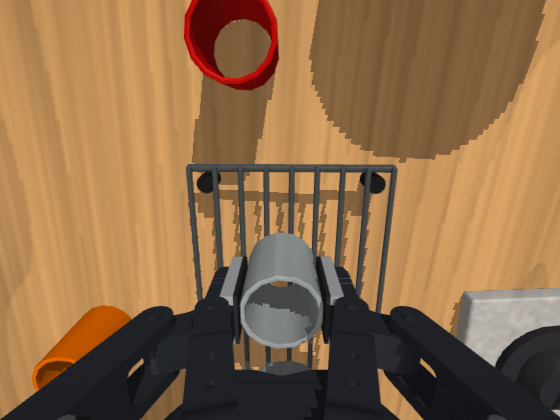

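```bash
python3 -m inch '[[0,0,5,0],[1,-1,10,0],[4.5,-4,10,0],[8,-7.5,10,0],[11.5,-11,10,0],[15,-14,10,0],[17.5,-16,10,0],[18.2,-16.3,10,0]]'
cat >> h.py <<'E'
def inhand(D,h,z0,seatk):
    "flask rim in hand fitted in the wrist view (bottom of flask at z0); also the seat if seen"
    p=wristcam(); o=bot.get_obs(); tc=o['ee_pos']
    print('tcp',tc.round(4),'open',o['opening'],'F',o['wrist_force'].round(1))
    s,b=fit(p,tc[:2],fl(D,h,z0),.012); print('flask',round(float(s)),b.round(4),'rel tcp',(b-tc[:2]).round(4)); return p
E
python3 - <<'E'
from h import *
p=inhand(.036,.046,.122,0); save(p,'h36')
for k in ('s36','s54'):
    s,b=fit(p,items[k][0],items[k][1]); print(k,round(float(s)),b.round(4))
p=bot.camera('scene')
for k in ('s36',): s,b=fit(p,items[k][0],items[k][1]); print(k,round(float(s)),b.round(4))
s,b=fit(p,(.6455,.0112),fl(.036,.046,.122)); print('flask scene',s,b)
E
```

```text
time: 5.4
ee_pos: [0.6458, 0.0092, 0.1429]
tcp_rot: [-180.0, 0.0, 92.9]
wrist_force: [-0.1, -0.1, -0.9]
opening: 0.034
grasp_force: 40.5
tcp [0.6458 0.0098 0.1429] open 0.033898354280069945 F [-1.  -0.4 -1.2]
flask 97 [0.6473 0.0087] rel tcp [ 0.0015 -0.0011]
s36 221 [0.6461 0.012 ]
s54 216 [0.6425 0.0993]
s36 224 [0.6476 0.009 ]
flask scene 82.6622172509526 [0.6369 0.0123]
```

View pics/h36.png

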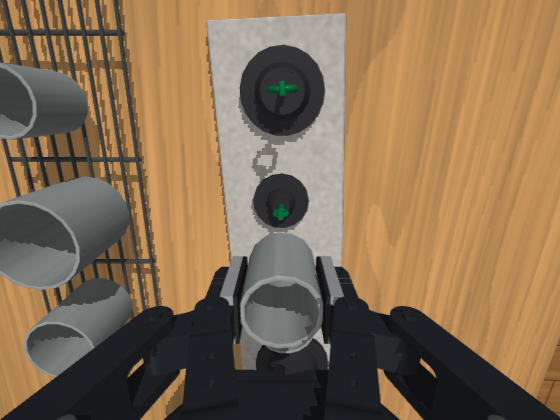

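```bash
python3 -m inch '[[-0.1,0.2,-2,0],[-0.1,0.2,-4.5,0],[-0.1,0.2,-7,0],[-0.1,0.2,-8.7,0],[-0.1,0.2,-9.6,0],[-0.1,0.2,-10,0],[-0.1,0.2,-10.3,0],[-0.1,0.2,-10.3,0]]'
python3 - <<'E'
from h import *
p=inhand(.036,.046,.018,0); save(p,'p36')
for k in ('s36',):
    s,b=fit(p,items[k][0],items[k][1]); print(k,round(float(s)),b.round(4))
E
```

```text
time: 6.5
ee_pos: [0.6443, 0.0127, 0.0412]
tcp_rot: [179.9, 0.0, 93.0]
wrist_force: [0.3, 0.2, -1.4]
opening: 0.0342
grasp_force: 40.5
tcp [0.6442 0.0127 0.0411] open 0.034132696889868724 F [-0.8 -0.2 -0.5]
flask 112 [0.6449 0.0112] rel tcp [ 0.0007 -0.0015]
s36 126 [0.6457 0.0127]
```

View pics/p36.png

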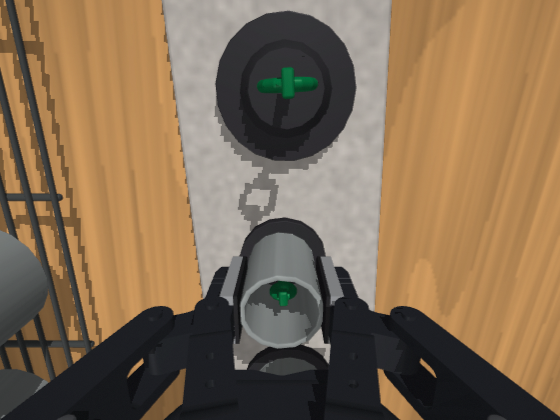

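```bash
python3 -m inch '[[0,0,-0.1,0],[0,0,-0.2,0],[0,0,-0.2,0],[0,0,-0.2,0],[0,0,-0.2,0],[0,0,-0.2,0],[0,0,-0.2,0],[0,0,-0.2,0]]'; python3 -m inch '[[0,0,0,0],[0,0,0,0],[0,0,0,0],[0,0,0,0],[0,0,0,0],[0,0,0,0],[0,0,1,0],[0,0,4,0]]' 8.5
python3 -m inch '[[0,0,5,0],[-1,-1,10,0],[-4,-2,15,0],[-7,-4,15,0],[-10,-6,15,0],[-13,-8,15,0],[-15.5,-10,15,0],[-16,-10.8,15,0]]' 8.5 60
python3 - <<'E'
from h import *
p=wristcam(); save(p,'a36'); print(bot.get_obs()['ee_pos'])
it=dict(items); it['F36']=((.645,.012),fl(.036,.046,.018))
for k in ('F36','s54','f45','f63','f54'):
    s,b=fit(p,*it[k]); print(k,round(float(s)),b.round(4))
q=bot.camera('scene');save(q,'sc36')
for k in ('F36','f63','f54','s63'):
    s,b=fit(q,*it[k]); print('scene',k,round(float(s)),b.round(4))
E
```

```text
time: 7.55
ee_pos: [0.6442, 0.0127, 0.0409]
tcp_rot: [179.9, 0.0, 93.0]
wrist_force: [-4.5, -0.0, 13.0]
opening: 0.0338
grasp_force: 42.1
time: 8.55
ee_pos: [0.643, 0.0127, 0.078]
tcp_rot: [-179.8, -0.0, 93.0]
wrist_force: [-0.1, -0.1, 0.6]
opening: 0.0851
grasp_force: 0.0
time: 9.55
ee_pos: [0.483, -0.096, 0.23]
tcp_rot: [179.9, 0.0, 93.0]
wrist_force: [0.8, 0.6, 0.2]
opening: 0.0849
grasp_force: 0.0
[ 0.48328346 -0.09638337  0.22973813]
F36 119 [0.6442 0.0109]
s54 78 [0.6406 0.0981]
f45 32 [0.4731 0.0688]
f63 114 [ 0.4857 -0.0045]
f54 106 [ 0.4854 -0.0935]
scene F36 108 [0.6431 0.0117]
scene f63 101 [ 0.4858 -0.0068]
scene f54 101 [ 0.4847 -0.0958]
scene s63 207 [ 0.6681 -0.165 ]
```

View pics/a36.png

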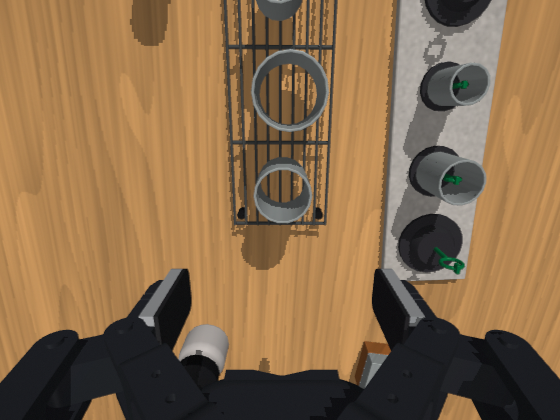

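The 36 mm flask is on its base and centred (rim at about (470,85)). The 54 mm flask rim is at (282,193), so that one is next.

```bash
python3 -m inch '[[0.2,0.1,-4,0],[0.2,0.1,-8,0],[0.2,0.1,-11,0],[0.2,0.1,-14,0],[0.2,0.1,-16,0],[0.2,0.1,-17,0],[0.2,0.1,-17,0],[0.2,0.1,-17,0]]' 8.5; python3 -m inch '[[0,0,0,0],[0,0,0,0],[0,0,0,0],[0,0,0,0],[0,0,0,0],[0,0,0,0],[0,0,0,0],[0,0,0,0]]' 3 60
python3 -m inch '[[0,0,5,0],[0,0,11,0],[2,4,11,0],[5,8,11,0],[9,12,11,0],[12,15.5,11,0],[15,19,11,0],[15.7,19.4,11,0]]'
python3 - <<'E'
from h import *
p=inhand(.054,.062,.132,0); save(p,'h54')
q=bot.camera('scene'); save(q,'hs54')
for k in ('s54',):
    for n,c in (('w',p),('s',q)): s,b=fit(c,items[k][0],items[k][1]); print(n,k,round(float(s)),b.round(4))
E
```

```text
time: 10.65
ee_pos: [0.4866, -0.0942, 0.0595]
tcp_rot: [179.9, 0.0, 93.1]
wrist_force: [1.0, -0.1, -0.1]
opening: 0.0849
grasp_force: 0.0
time: 11.65
ee_pos: [0.4862, -0.0944, 0.0594]
tcp_rot: [179.9, 0.0, 93.0]
wrist_force: [-0.4, 0.3, 5.6]
opening: 0.0516
grasp_force: 63.4
time: 12.65
ee_pos: [0.6438, 0.102, 0.1669]
tcp_rot: [-179.9, -0.0, 93.2]
wrist_force: [-0.2, -0.9, -2.5]
opening: 0.0513
grasp_force: 64.3
tcp [0.6437 0.1012 0.167 ] open 0.05179626966307627 F [-1.5  0.6 -3.1]
flask 89 [0.6436 0.1037] rel tcp [-0.0001  0.0025]
w s54 163 [0.6425 0.1   ]
s s54 229 [0.6448 0.097 ]
```

View pics/h54.png

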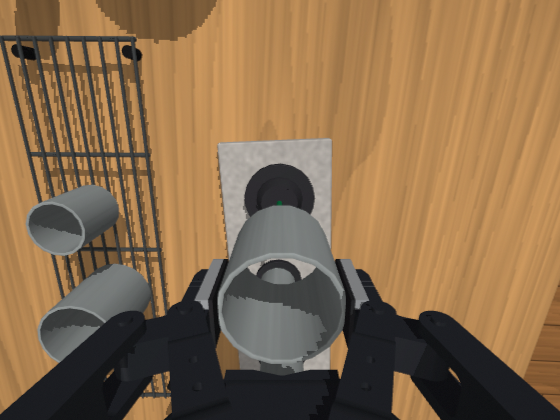

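```bash
python3 -m inch '[[-0.1,-0.3,-2,0],[-0.1,-0.3,-4.5,0],[-0.1,-0.3,-7,0],[-0.1,-0.3,-9,0],[-0.1,-0.3,-10.2,0],[-0.1,-0.3,-10.8,0],[-0.1,-0.3,-11.1,0],[-0.1,-0.3,-11.1,0]]'
python3 - <<'E'
from h import *
p=inhand(.054,.062,.020,0); save(p,'p54')
for k in ('s54',):
    s,b=fit(p,items[k][0],items[k][1]); print(k,round(float(s)),b.round(4))
E
```

```text
time: 13.75
ee_pos: [0.6421, 0.0968, 0.058]
tcp_rot: [180.0, -0.0, 93.1]
wrist_force: [-0.5, -0.7, -2.3]
opening: 0.0519
grasp_force: 64.4
tcp [0.6422 0.0969 0.0582] open 0.05165913319975834 F [-0.3 -0.5 -1.8]
flask 110 [0.6429 0.0969] rel tcp [0.0007 0.    ]
s54 141 [0.6425 0.1   ]
```

View pics/p54.png

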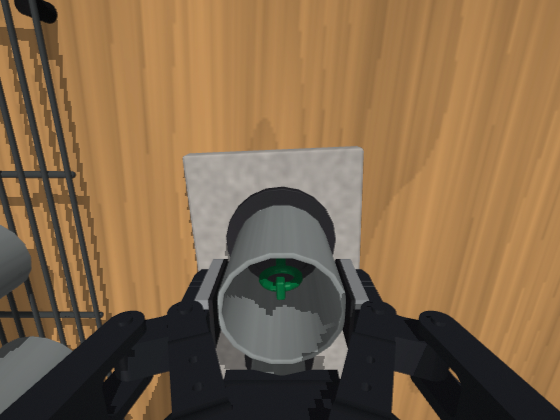

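```bash
python3 -m inch '[[0,0.1,0,0],[0,0.2,0,0],[0,0.2,-0.1,0],[0,0.2,-0.2,0],[0,0.2,-0.3,0],[0,0.2,-0.4,0],[0,0.2,-0.4,0],[0,0.2,-0.4,0]]'; python3 -m inch '[[0,0,0,0],[0,0,0,0],[0,0,0,0],[0,0,0,0],[0,0,0,0],[0,0,0,0],[0,0,1,0],[0,0,4,0]]' 8.5
python3 -m inch '[[0,0,5,0],[-1,-1,11,0],[-4,-2,15,0],[-7,-4,15,0],[-10,-6,15,0],[-13,-8,15,0],[-15,-9.9,15,0],[-15.6,-10.2,15,0]]' 8.5 60
python3 - <<'E'
from h import *
p=wristcam(); save(p,'a54'); print(bot.get_obs()['ee_pos'])
it=dict(items); it['F54']=((.642,.1),fl(.054,.062,.018));it['F36']=((.645,.012),fl(.036,.046,.018))
q=bot.camera('scene');save(q,'sc54')
for n,c in (('w',p),('s',q)):
  for k in ('F54','F36','f63','s54'):
    s,b=fit(c,*it[k]); print(n,k,round(float(s)),b.round(4))
E
```

```text
time: 14.8
ee_pos: [0.6419, 0.0988, 0.0555]
tcp_rot: [179.9, -0.0, 93.0]
wrist_force: [-5.9, -0.7, 11.7]
opening: 0.0518
grasp_force: 66.0
time: 15.8
ee_pos: [0.641, 0.0986, 0.093]
tcp_rot: [-179.8, 0.0, 93.0]
wrist_force: [0.2, 0.8, -0.9]
opening: 0.0851
grasp_force: 0.0
time: 16.8
ee_pos: [0.4852, -0.004, 0.2449]
tcp_rot: [179.9, 0.0, 93.0]
wrist_force: [0.0, -0.5, -0.1]
opening: 0.0851
grasp_force: 0.0
[ 0.48520459 -0.003779    0.24475074]
w F54 105 [0.6416 0.0989]
w F36 116 [0.645  0.0116]
w f63 99 [ 0.4857 -0.0041]
w s54 147 [0.641  0.0992]
s F54 99 [0.6412 0.0981]
s F36 102 [0.6435 0.009 ]
s f63 100 [ 0.4858 -0.0068]
s s54 145 [0.6451 0.0974]
```

View pics/a54.png

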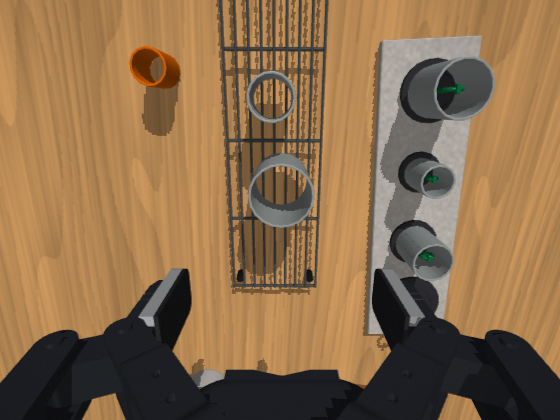

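The 54 mm flask is on its base (rim at (463,88), wax inside), and the 63 mm rim is at (281,190).

```bash
python3 -m inch '[[0,0,-4,0],[0,0,-8,0],[0,0,-11,0],[0,0,-14,0],[0,0,-16.5,0],[0,0,-17.8,0],[0,0,-17.8,0],[0,0,-17.8,0]]' 8.5; python3 -m inch '[[0,0,0,0],[0,0,0,0],[0,0,0,0],[0,0,0,0],[0,0,0,0],[0,0,0,0],[0,0,0,0],[0,0,0,0]]' 4 60
python3 -m inch '[[0,0,5,0],[0,0,11,0],[2,-2,11,0],[5,-5,11,0],[9,-8,11,0],[13,-12,11,0],[17,-15.3,11,0],[17.9,-15.9,11,0]]'
python3 - <<'E'
from h import *
p=inhand(.063,.070,.130,0); save(p,'h63')
q=bot.camera('scene')
for n,c in (('w',p),('s',q)): s,b=fit(c,items['s63'][0],items['s63'][1]); print(n,round(float(s)),b.round(4))
E
```

```text
time: 17.9
ee_pos: [0.4866, -0.0031, 0.0666]
tcp_rot: [179.9, 0.0, 93.1]
wrist_force: [0.6, -0.7, 0.4]
opening: 0.0848
grasp_force: 0.0
time: 18.9
ee_pos: [0.4864, -0.0033, 0.0668]
tcp_rot: [179.9, 0.0, 93.0]
wrist_force: [-1.9, 1.0, 6.1]
opening: 0.0605
grasp_force: 65.2
time: 19.9
ee_pos: [0.6661, -0.1644, 0.173]
tcp_rot: [-179.9, -0.0, 92.9]
wrist_force: [-0.6, 0.3, -3.1]
opening: 0.0602
grasp_force: 67.9
tcp [ 0.6661 -0.1639  0.1734] open 0.06085063430068327 F [-2.5  0.8 -3.7]
flask 85 [ 0.6676 -0.1628] rel tcp [0.0015 0.0011]
w 143 [ 0.6663 -0.1631]
s 211 [ 0.6681 -0.165 ]
```

View pics/h63.png

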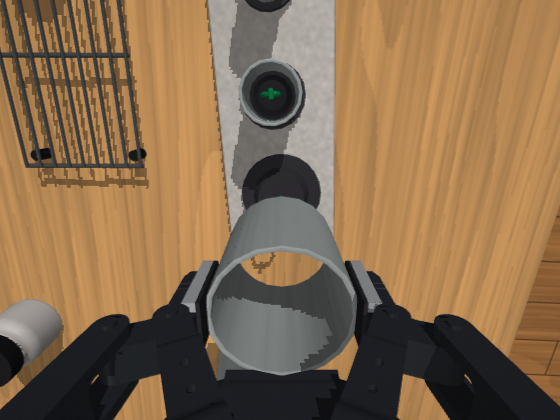

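```bash
python3 -m inch '[[-0.1,0,-2,0],[-0.1,0,-4.5,0],[-0.1,0,-7,0],[-0.1,0,-9,0],[-0.1,0,-10.2,0],[-0.1,0,-10.8,0],[-0.1,0,-11.1,0],[-0.1,0,-11.1,0]]'
python3 - <<'E'
from h import *
p=inhand(.063,.070,.020,0); save(p,'p63')
s,b=fit(p,items['s63'][0],items['s63'][1]); print(round(float(s)),b.round(4))
E
```

```text
time: 21.0
ee_pos: [0.6641, -0.1622, 0.0651]
tcp_rot: [180.0, 0.0, 93.0]
wrist_force: [1.2, -0.5, -2.8]
opening: 0.0609
grasp_force: 68.2
tcp [ 0.6642 -0.1623  0.0652] open 0.06036799525120018 F [-0.8 -0.4 -2.9]
flask 105 [ 0.6649 -0.1638] rel tcp [ 0.0007 -0.0015]
127 [ 0.6659 -0.1628]
```

View pics/p63.png

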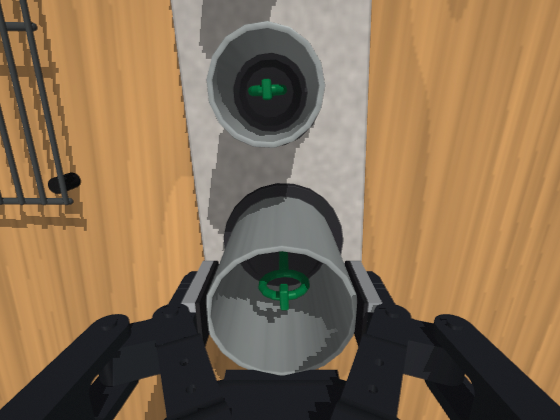

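The 63 mm flask is over its wax and centred to about 1 mm. I'll set it down, release and back off.

```bash
python3 -m inch '[[0,0,-0.1,0],[0,0,-0.2,0],[0,0,-0.3,0],[0,0,-0.4,0],[0,0,-0.4,0],[0,0,-0.4,0],[0,0,-0.4,0],[0,0,-0.4,0]]'; python3 -m inch '[[0,0,0,0],[0,0,0,0],[0,0,0,0],[0,0,0,0],[0,0,0,0],[0,0,0,0],[0,0,1,0],[0,0,4,0]]' 8.5
python3 -m inch '[[0,0,5,0],[-1,0,11,0],[-4,2,15,0],[-7,4,19,0],[-10,8,22,0],[-14,12,22,0],[-18,15,22,0],[-20,16,22,0]]' 8.5
python3 - <<'E'
from h import *
p=wristcam(); save(p,'a63'); print(bot.get_obs()['ee_pos'])
it=dict(items); it['F63']=((.665,-.163),fl(.063,.070,.018)); it['F54']=((.642,.1),fl(.054,.062,.018));it['F36']=((.645,.012),fl(.036,.046,.018))
q=bot.camera('scene')
for n,c in (('w',p),('s',q)):
  for k in ('F54','F36','fit45','F63','f45'):
    s,b=fit(c,*it[k]); print(n,k,round(float(s)),b.round(4))
save(q,'end'); cv2.imwrite('pics/end2.png',cv2.resize(q['img'][130:340,110:420,::-1],None,fx=2.5,fy=2.5))
E
```

```text
time: 22.05
ee_pos: [0.6641, -0.1623, 0.0628]
tcp_rot: [179.9, 0.0, 93.0]
wrist_force: [-4.8, 2.4, 9.8]
opening: 0.0606
grasp_force: 69.8
time: 23.05
ee_pos: [0.6631, -0.1621, 0.0999]
tcp_rot: [-179.8, -0.0, 93.0]
wrist_force: [0.1, -0.3, 0.5]
opening: 0.0851
grasp_force: 0.0
time: 24.05
ee_pos: [0.462, -0.0009, 0.3222]
tcp_rot: [179.9, -0.0, 93.1]
wrist_force: [0.3, -0.3, 0.0]
opening: 0.0849
grasp_force: 0.0
[ 0.4607833  -0.0006082   0.32282139]
w F54 114 [0.6416 0.0989]
w F36 116 [0.6446 0.0116]
w fit45 108 [ 0.6543 -0.077 ]
w F63 83 [ 0.665  -0.1645]
w f45 106 [0.472  0.0831]
s F54 98 [0.6412 0.0981]
s F36 102 [0.6435 0.009 ]
s fit45 104 [ 0.6531 -0.0776]
s F63 105 [ 0.6643 -0.1649]
s f45 92 [0.4682 0.0817]
```

View pics/end2.png

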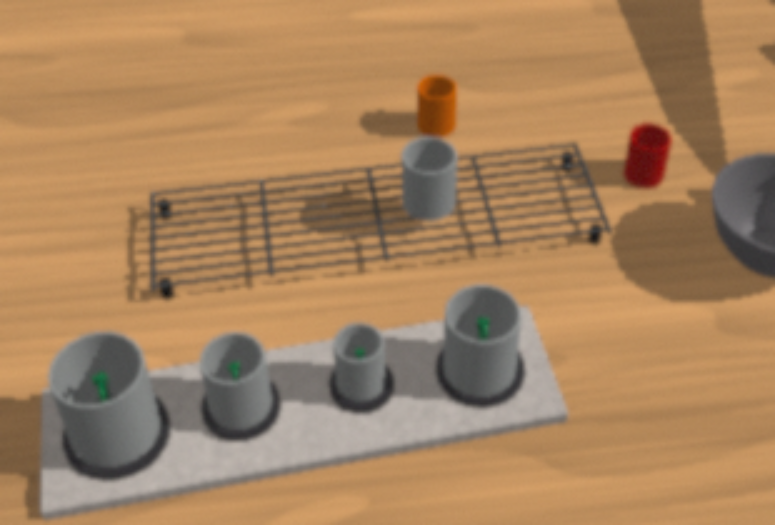

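All four flasks stand upright on their bases, and the spare is still in its place on the rack.

```bash
python3 -c "
from workcell import bot
print(bot.job_done())"
```

```text
the job is handed in; nothing more can be done
None
```

The job is handed in at about 24 s on the clock: the 36, 54 and 63 mm flasks stand upright on their own bases, about 1–2 mm off centre by the wrist camera, and the fitted 45 mm flask and the spare were left alone; the hand-in returned no verdict.

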